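# Isolate the tug, then unlatch the trolley drawbar and hold it off the tow ball

### The job

Make the tug safe first: push the orange isolator plug fully home into the socket with the orange frame (not the blue one) and let go of it. Then grip the red latch handle on the trolley's drawbar, pull it sideways against its spring, lift the drawbar off the tow ball, and finish while still holding it steadily up in the gripper, with the coupler about 9 cm above where it sat. Leave the tools, tape, jar and cartons where they are.

Things in the scene. Friction and masses are not known exactly. Their poses are not given: they have to be found in the camera images.
- plug: isolator plug, loose, 74 mm tall, about 0.12 kg, standing upright on its stem. From below: black square stem 24 x 24 mm, 28 mm long; orange flange 36 x 36 mm, 8 mm thick; orange square grip 30 x 30 mm, 38 mm tall (36 to 74 mm above the origin). Origin: centre of the stem's foot, z up; x and y square to its faces. It fits in any of its four quarter turns
- isolator: fixed grey socket box with an ORANGE frame round its hole, 70 x 70 x 55 mm high, turned at any small yaw; origin: centre of its underside, z up, x and y along its sides. Square hole 26 x 26 mm, 34 mm deep, in the middle of its top, square to its sides, chamfered mouth. When the plug is fully home its flange lies on the box's top
- isolator_mouth (a point): centre of the square hole of the orange-framed socket, at the level of the box's top, 55 mm above the table
- spare: fixed socket box of the same size and shape with a BLUE frame: not to be used; its place may be swapped with the orange one
- hitch: fixed hitch: dark base plate 440 x 130 mm with a steel tow ball at its near end and the blue trolley frame with the drawbar's hinge at its far end. Origin: on the table straight below the ball's centre. x runs from the ball to the hinge, y is sideways, the way the latch opens, z up. Hinge axis: along y, 300 mm from the origin in x, 110 mm above the table
- ball (a point): centre of the tow ball, 110 mm above the table; a 44 mm wide collar under the ball is what the latch bolt hooks under
- drawbar: aluminium drawbar with its coupler, a box-like hood 90 mm long, 68 mm wide, top 150 mm above the table when coupled. Origin: the coupler's point that sits at the ball's centre (110 mm above the table); axes as the hitch's. It swings up about its hinge, at most 0.6 rad, and falls back if let go. 0.55 to 0.9 kg with its latch. With the latch shut it lifts only some 2 mm
- latch (a joint): sideways travel of the red latch, m: 0 = shut (bolt under the ball's collar), grows as it is pulled along the hitch's +y towards the dark spring barrel, end stop at 0.018. From 0.010 on it clears the ball. A spring shuts it: about 5 N at 0, 9.5 N at the stop
- latch_grip (a point): point to grip on the red latch handle: an upright round post 20 mm across on top of the coupler, moving with the latch; 188 mm above the table at the start, its top 23 mm higher, the red plate at its foot 29 mm lower. Lifting it lifts the drawbar: it then follows an arc round the hinge and leans by the drawbar's angle, turning about the hitch's y
- jar: white jar with grey cap, 56 mm across, 70 mm tall, loose, leave alone; origin: centre of its underside
- wrench: wrench, 170 mm long, lying flat, loose, leave alone
- screwdriver: screwdriver with grey handle, 190 mm long, lying, loose, leave alone
- tape: roll of brown tape 100 mm across, 45 mm high, lying flat, loose, leave alone
- carton: small cardboard box 100 x 80 x 70 mm, loose, leave alone
- blue_carton: small blue box 90 x 120 x 50 mm, loose, leave alone
Things that resemble listed ones, but are neither listed nor needed, are in the scene too. Leave any turquoise look-alike of the plug alone.

How it is judged:
On the way, in this order (a step that is already met when the one before it is completed fails the run):
1. the orange plug is fully home in the orange-framed socket and let go (z of plug in the frame of isolator_mouth below -0.025 m and horizontal distance between plug and isolator_mouth below 0.004 m and angle between plug's own z axis and vertical below 0.06 rad and contact force between the fingers and plug below 0.3 N), for 0.2 s.
2. the latch is pulled open (more than 10 mm) with the drawbar still down on the ball (value of joint latch above 0.01 m and z of drawbar in the frame of hitch below 0.12 m), for 0.05 s.
3. the drawbar is lifted off the ball, its coupler 60 mm or more above where it sat, held by the fingers (z of drawbar in the frame of hitch above 0.17 m and contact force between the fingers and drawbar above 1 N), for 0.2 s.
At the end, for the whole second after the job is handed in: Ends holding: fingers press the drawbar or latch with over 1 N, coupler 60 mm or more above its seat, drawbar still, no loose thing propping it. Plug in the orange-framed socket: foot 25 mm or more below the top, within 4 mm of centre, upright within 0.06 rad, not touched by the fingers (all of step 1 and all of step 3 and linear speed of drawbar below 0.03 m/s and contact force between drawbar and jar below 0.3 N and contact force between drawbar and wrench below 0.3 N and contact force between drawbar and screwdriver below 0.3 N and contact force between drawbar and tape below 0.3 N and contact force between drawbar and carton below 0.3 N and contact force between drawbar and blue_carton below 0.3 N and contact force between drawbar and plug below 0.3 N); the arm keeps its last pose, push and grip.
It fails at once if the drawbar is lifted before the plug is home, or the plug comes out again while it is up (z of drawbar in the frame of hitch above 0.12 m and not (z of plug in the frame of isolator_mouth below -0.025 m and horizontal distance between plug and isolator_mouth below 0.004 m and angle between plug's own z axis and vertical below 0.06 rad)).
It fails at once if the jar, a tool, the tape or a carton is moved by more than 30 mm (distance of any of jar, wrench, screwdriver, tape, carton, blue_carton from where it was at the start of the episode above 0.03 m).
It also fails if it takes over 54 s, if anything falls off the work surface, if the arm or the gripper's body presses on something with over 40 N, if the wrist force passes 120 N, or if a joint passes its speed limit or range.

### The arm

A 7-joint arm with a two-finger parallel gripper is mounted at the origin on the work surface. World frame = base frame: x ahead of the robot, y to its left, z up, the work surface at z = 0. Lengths are in m, angles in rad, forces in N, time in s.
With the tool pointing down it reaches from about 0.4 to 0.85 m from the base axis. Payload 10.4 kg.
Tool frame: the origin (TCP) lies between the finger pads; the fingertips stand 25 mm ahead of it and the grasp point (between the pads) lies 6 mm ahead of it; x points along the fingers, y is the direction in which the jaws open and shut, and the axes are right-handed (so a half turn about x gives the same grasp; the last joint's range is limited). The gripper opens to 87 mm and grips with 3 to 60 N. Pads are 19 mm wide; open, the fingers measure 117 mm over their backs; the gripper's body (75 mm by 190 mm) begins 51 mm behind the grasp point.
Start: joints at [1.264, 0.332, -0.065, 1.46, 0.022, 1.35, -0.088], TCP at [0.175, -0.6, 0.248] pointing down, gripper open.
Joint ranges: [-2.6, 2.6], [-0.5, 2.12], [-1.47, 1.34], [0.16, 2.42], [-1.27, 4.41], [0.06, 2.06], [-2.6, 2.6]. Speed limits (rad/s): [2.22, 2.22, 2.79, 2.79, 3.14, 3.14, 3.14].

### API

Orientations are given as a unit quaternion [x, y, z, w].
In Python, from bench import r gives the robot as it stands.
- The arm moves only by the shell command python3 -m pendant 'ROWS' [FORCE]. ROWS is JSON, a list of rows, each an object with "translation": the shift along the world's x, y, z in cm, a list of three; "angular": the turn, a rotation vector about the world's x, y, z in degrees, a list of three; "hand": the opening, from -1 (shut) to 1 (fully open). In form: [{"translation": [dx, dy, dz], "angular": [wx, wy, wz], "hand": hand}, ...]. A call has 1 to 20 rows; each row shifts and turns the commanded pose from where the row before left it; what a row does not reach is not made up. A row lasts 1/10 s, in which the tool goes at most 50 mm and 8.59 degrees, less where a joint would pass 70% of its speed; a pose out of reach is approached as far as the arm can. A call is refused whole if a number of a shift passes 5 or a number of a turn 8.59, either way. A call with a gripper value outside its range is refused whole. The fingers move at their own pace and stop on an object; FORCE is the grip in N (left out, the last holds). Time passes only in rows, so rows that do not move let the fingers close. It gives the time, the measured TCP pose, the force and the opening at its end, in the units of the state.
- r.read_state(): the state, without advancing time (a new reading comes with each control period).
- r.camera(name): name is "side" or "top"; returns the picture (400x640x3 uint8, red, green, blue); there is no depth.
- r.camera_info(name): a dict with "fx", "fy", "cx", "cy" (pixels), "rvec" (rotation vector, rad) and "tvec" (3), from world to camera coordinates, as OpenCV has them. Camera axes: x right, y down, z forward; pixel columns grow to the right and rows downward; lengths in m; the calibration is good to about 2 mm. A picture is of the moment at which its call begins. camera_info takes no time and is no camera call.
- r.close_job(): hands the job in, once; it reports no verdict.
Trained networks look in the newest picture that a camera, given by its name, has taken for a name from the list of things; names that differ only in an ending like _2 or _b are one class to them, and where a whole thing is asked for, a point or a joint stands for the part that bears it (a point fixed in the world has none). Each returns a list of dicts, best first, with "confidence" (0 to 1); they miss things now and then, are a little off and sometimes report something else, mostly with a low value. They report only what shows in the picture. A call takes as long as a camera call. They do not tell look-alikes from the thing itself.
- r.find_in(camera, name): "point" ([row, column] in pixels, amid what is visible of it).
- r.mark_of(camera, name): "point" ([row, column] in pixels: a listed point, or the origin of a listed thing).
The state is a dict: "time": time; "joint_positions": joint angles; "joint_vel": joint speeds; "joint_torque": joint torques, N m; "ee_pos": TCP position; "eef_rot": TCP orientation; "ft_force": force on the tool from outside, world axes, zero at the start; "torque": the same for the moment, N m; "width": finger opening in m.
Only numpy, scipy, OpenCV 4.12 (cv2) and the standard library are available. Lean on these libraries where they do the work, as an engineer would, in place of code of your own. Each camera call takes 0.05 s, during which the arm holds its last target.

## Working session

There is one attempt and no reset: what is moved stays moved. The work goes in short steps, Python scripts to look and compute and a shell command to move; the robot and the scene stay as the last step left them, time stands still between calls to the robot, and variables do not carry over. Pictures are saved under pics/ and viewed, and the job is handed in when it is done.

```bash
ls; mkdir -p pics; python3 - <<'E'
from bench import r
import cv2
s=r.read_state()
for k,v in s.items(): print(k,v)
for c in("side","top"):
    im=r.camera(c); cv2.imwrite(f"pics/{c}0.png",im[:,:,::-1]); print(c,r.camera_info(c))
E
```

```text
pics
time 0.0
joint_positions [ 1.26439721  0.3328988  -0.06471391  1.46094324  0.0216267   1.34989013
 -0.08847563]
joint_vel [ 3.23688555e-04  7.16644263e-04  5.89303054e-04  5.43117936e-04
  1.69134984e-08 -6.27724724e-04  5.47069236e-04]
joint_torque [ 2.69269049e-04 -6.23251319e+01  2.46579439e-02 -3.89898956e+01
 -6.13827026e-02  3.97079741e-02  1.90434193e-04]
ee_pos [ 0.17490067 -0.59966404  0.24673622]
eef_rot [-0.69989368 -0.100524    0.70009902 -0.09952454]
ft_force [ 0.92629642 -0.05473987  0.6730227 ]
torque [ 0.05624625  0.04563716 -0.01532901]
width 0.08684024477085522
side {'fx': 400.8700653862636, 'fy': 400.8700653862636, 'cx': 316.62694045320916, 'cy': 196.88331195888773, 'rvec': array([ 0.90115853, -2.4778817 ,  1.09972359]), 'tvec': array([0.41808011, 0.33723414, 1.03902117])}
top {'fx': 386.7784049415166, 'fy': 386.7784049415166, 'cx': 319.5579179764349, 'cy': 197.07459671333174, 'rvec': array([ 2.09286425, -2.13621871,  0.18053224]), 'tvec': array([0.01796311, 0.57574239, 1.37173019])}
```

View pics/side0.png

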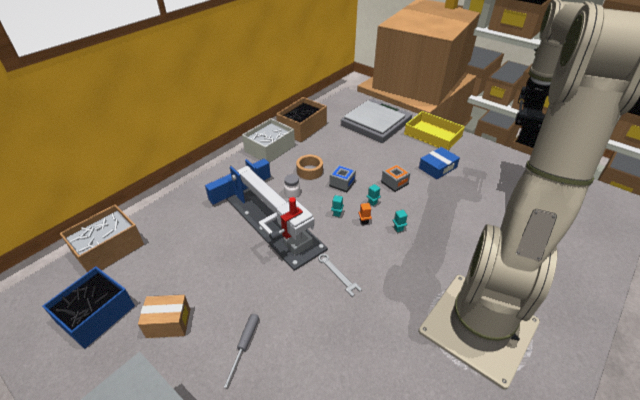

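View pics/top0.png

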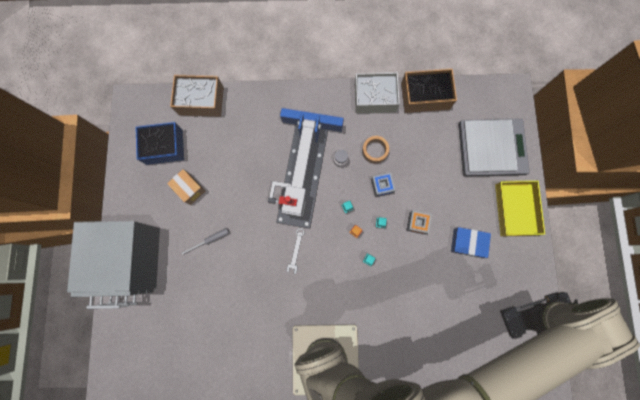

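```bash
cat > h.py <<'E'
import numpy as np, cv2
from bench import r
from scipy.spatial.transform import Rotation as R
def cam(n):
    i=r.camera_info(n); K=np.array([[i['fx'],0,i['cx']],[0,i['fy'],i['cy']],[0,0,1]]); return K,cv2.Rodrigues(i['rvec'])[0],np.array(i['tvec']),i['rvec']
def proj(n,P):
    K,Rm,t,rv=cam(n); p=cv2.projectPoints(np.atleast_2d(np.array(P,float)),rv,t,K,None)[0][:,0]; return p[:,::-1]  # row,col
def ray(n,rc):
    K,Rm,t,_=cam(n); d=Rm.T@np.linalg.inv(K)@np.array([rc[1],rc[0],1.]); return -Rm.T@t,d
def onz(n,rc,z):
    o,d=ray(n,rc); return o+d*(z-o[2])/d[2]
def tri(a,b):
    A=np.zeros((3,3));B=np.zeros(3)
    for n,rc in(("side",a),("top",b)):
        o,d=ray(n,rc);d/=np.linalg.norm(d);M=np.eye(3)-np.outer(d,d);A+=M;B+=M@o
    X=np.linalg.solve(A,B); return X,proj("side",X)[0]-a,proj("top",X)[0]-b
def crop(n,r0,r1,c0,c1,f,k=4):
    im=r.camera(n)[r0:r1,c0:c1,::-1]; cv2.imwrite(f,cv2.resize(im,None,fx=k,fy=k,interpolation=cv2.INTER_CUBIC))
E
python3 - <<'E'
from h import *
for nm in("plug","isolator","isolator_mouth","hitch","ball","drawbar","latch_grip","spare"):
    for c in("side","top"):
        print(nm,c,[(np.round(d['point'],1).tolist(),round(d['confidence'],2)) for d in r.mark_of(c,nm)][:4])
print(r.read_state()['time'])
E
```

```text
plug side [([224.2, 364.5], 0.74), ([202.4, 372.6], 0.58), ([229.0, 398.8], 0.58), ([214.8, 336.0], 0.53)]
plug top [([230.4, 356.2], 0.67), ([260.2, 367.6], 0.52), ([225.6, 382.0], 0.51), ([209.5, 348.0], 0.47)]
isolator side [([183.1, 397.5], 0.74)]
isolator top [([226.8, 414.4], 0.72)]
isolator_mouth side [([170.2, 396.7], 0.72)]
isolator_mouth top [([204.1, 294.1], 0.5), ([203.6, 294.3], 0.31)]
hitch side [([245.3, 297.7], 0.66)]
hitch top [([206.0, 293.5], 0.57)]
ball side [([225.3, 294.5], 0.81), ([181.6, 342.1], 0.49), ([348.7, 242.2], 0.43), ([274.3, 335.9], 0.23)]
ball top [([202.3, 294.8], 0.56)]
drawbar side [([218.1, 297.7], 0.96)]
drawbar top [([204.7, 295.4], 0.55), ([187.0, 380.2], 0.45)]
latch_grip side [([204.9, 289.7], 0.6)]
latch_grip top [([196.1, 290.3], 0.63)]
spare side [([186.0, 339.4], 0.74), ([219.9, 299.5], 0.74)]
spare top [([186.1, 378.6], 0.9), ([203.2, 295.4], 0.33)]
0.9
```

In the side view the one orange plug is at (212,365), and three turquoise look-alikes are at (204,338), (194,374) and (219,400). In the top view the orange plug is at (231,357). The orange-framed socket is at side (176,396) and top (222,420). The blue one is at side (177,342) and top (184,383). Only the orange ones fit the description. I'll check this in crops.

```bash
python3 - <<'E'
from h import *
crop("side",150,250,320,420,"pics/s1.png",6)
crop("top",170,270,335,435,"pics/t1.png",6)
crop("side",150,275,200,335,"pics/s2.png",5)
crop("top",100,240,255,355,"pics/t2.png",5)
E
```

```text
(no output)
```

View pics/s1.png

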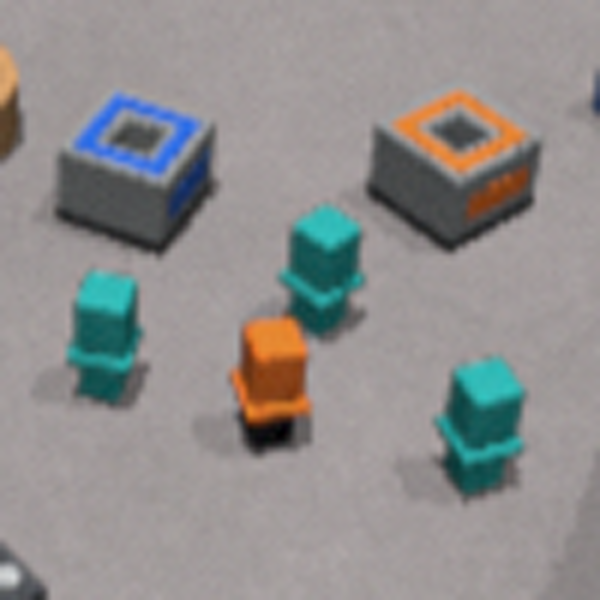

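View pics/t1.png

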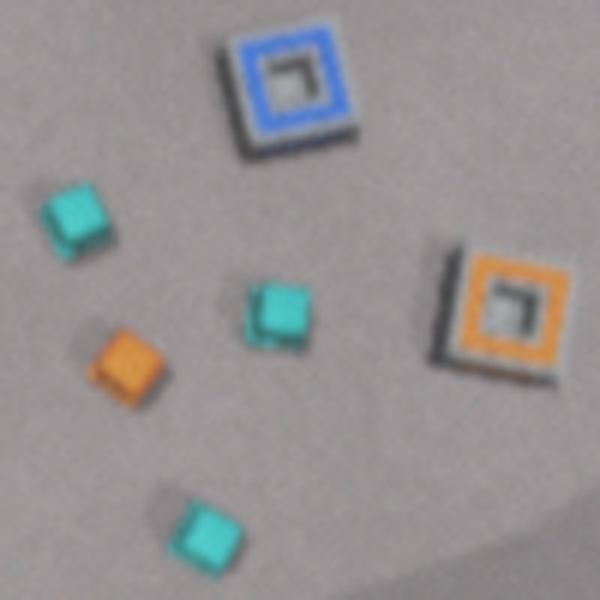

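View pics/s2.png

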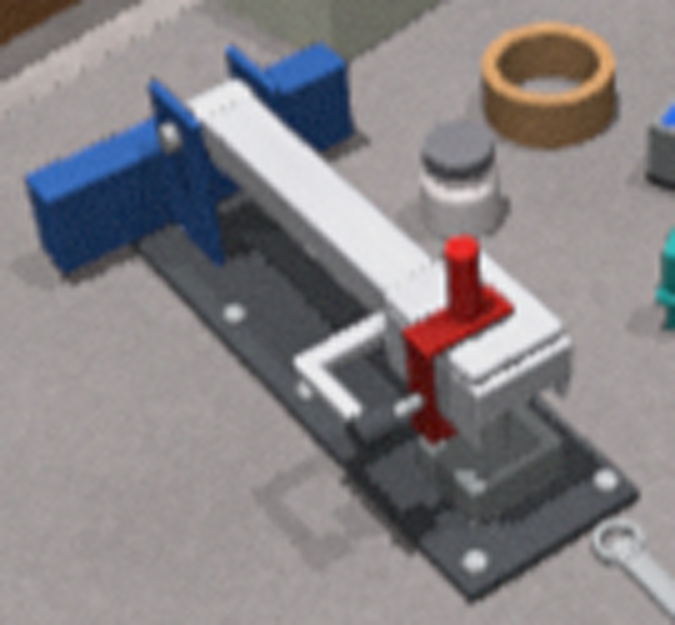

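View pics/t2.png

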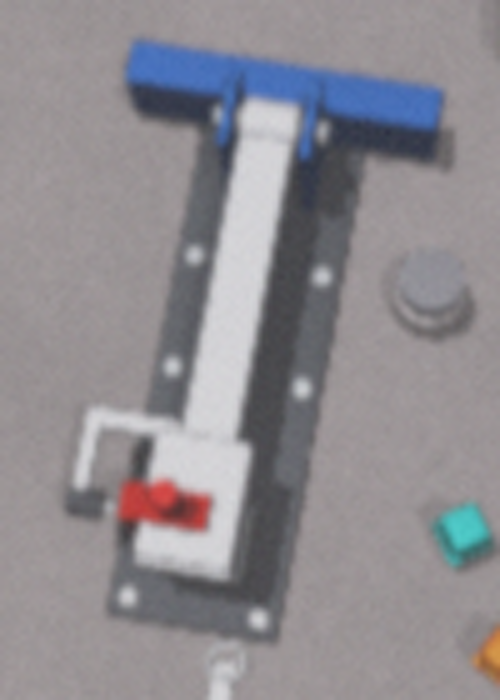

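The crops confirm it: there is one orange plug with a black stem, and the orange-framed socket is on the right. The latch post is red, with its top at about side (199,292). The spring barrel is on the left (+y) side. Next I'll measure by segmentation.

```bash
python3 - <<'E'
from h import *
ims={c:r.camera(c) for c in("side","top")}
np.save("ims.npy",np.stack([ims["side"],ims["top"]]))
def msk(c,box,lo,hi):
    hsv=cv2.cvtColor(ims[c],cv2.COLOR_RGB2HSV); m=cv2.inRange(hsv,lo,hi); z=np.zeros_like(m); a,b,d,e=box; z[a:b,d:e]=m[a:b,d:e]; return z
for nm,c,box in(("plug","side",(195,228,352,382)),("plug","top",(220,242,345,370)),("iso","side",(160,195,376,416)),("iso","top",(205,240,405,435))):
    hsv=cv2.cvtColor(ims[c],cv2.COLOR_RGB2HSV)
    m=msk(c,box,(5,130,90),(20,255,255)); v=hsv[...,2][m>0]; print(nm,c,m.sum()//255,np.percentile(v,[10,50,90]))
    for th in(150,180,200,215):
        mm=(m>0)&(hsv[...,2]>=th)
        if mm.sum()<8: continue
        rr,cc=np.nonzero(mm); rect=cv2.minAreaRect(np.stack([cc,rr],1).astype(np.float32)); print(th,mm.sum(),np.round([rr.mean(),cc.mean()],1),np.round(cv2.boxPoints(rect)).tolist(), "ctr rc",np.round(rect[0][::-1],1))
# vis masks
E
```

```text
plug side 178 [127.4 180.  230. ]
150 104 [210.2 365.1] [[358.0, 203.0], [370.0, 202.0], [371.0, 218.0], [359.0, 219.0]] ctr rc [210.9 364.6]
180 90 [209.7 365. ] [[358.0, 204.0], [370.0, 202.0], [371.0, 218.0], [360.0, 219.0]] ctr rc [210.8 364.5]
200 69 [208.7 364.9] [[359.0, 203.0], [370.0, 203.0], [370.0, 218.0], [359.0, 218.0]] ctr rc [210.5 364.5]
215 51 [207.6 365.2] [[359.0, 204.0], [370.0, 204.0], [370.0, 218.0], [359.0, 218.0]] ctr rc [211.  364.5]
plug top 81 [157. 198. 210.]
150 80 [230.8 355.8] [[350.0, 232.0], [355.0, 224.0], [362.0, 230.0], [357.0, 237.0]] ctr rc [230.7 355.8]
180 59 [229.9 356.2] [[351.0, 231.0], [355.0, 225.0], [362.0, 229.0], [358.0, 235.0]] ctr rc [229.8 356.3]
200 40 [230.1 356.4] [[352.0, 230.0], [356.0, 226.0], [361.0, 230.0], [357.0, 234.0]] ctr rc [229.9 356.4]
iso side 120 [113.9 215.  230. ]
150 83 [171.5 396.1] [[386.0, 170.0], [401.0, 162.0], [406.0, 173.0], [391.0, 181.0]] ctr rc [171.5 396. ]
180 83 [171.5 396.1] [[386.0, 170.0], [401.0, 162.0], [406.0, 173.0], [391.0, 181.0]] ctr rc [171.5 396. ]
200 79 [171.4 395.9] [[386.0, 171.0], [392.0, 161.0], [406.0, 172.0], [400.0, 181.0]] ctr rc [171.1 395.9]
215 63 [171.5 395.7] [[386.0, 171.0], [392.0, 162.0], [406.0, 172.0], [400.0, 181.0]] ctr rc [171.1 395.9]
iso top 87 [197.  202.  205.4]
150 87 [221.3 420.3] [[411.0, 227.0], [414.0, 213.0], [429.0, 216.0], [426.0, 230.0]] ctr rc [221.2 420.2]
180 87 [221.3 420.3] [[411.0, 227.0], [414.0, 213.0], [429.0, 216.0], [426.0, 230.0]] ctr rc [221.2 420.2]
200 67 [220.6 420.6] [[412.0, 226.0], [414.0, 213.0], [429.0, 216.0], [426.0, 229.0]] ctr rc [221.1 420.3]
```

```bash
cat > fit.py <<'E'
from h import *
from scipy.optimize import minimize
S=8
def orange(im): 
    f=im.astype(float); s=(f.max(2)-f.min(2))/np.maximum(f.max(2),30); return s
def fillp(n,polys3,box,holes=()):
    a,b,c,d=box; m=np.zeros(((b-a)*S,(d-c)*S),np.uint8)
    def px(P): 
        q=proj(n,P)[:,::-1]; return np.round(((q-[c,a]+0.5)*S-0.5)*16).astype(np.int32)
    for P,hull in polys3:
        q=px(P)
        if hull: q=cv2.convexHull(q)
        cv2.fillPoly(m,[q.reshape(-1,1,2)],255,shift=4)
    for P in holes: cv2.fillPoly(m,[px(P).reshape(-1,1,2)],0,shift=4)
    m=cv2.resize(m,(d-c,b-a),interpolation=cv2.INTER_AREA)/255.
    return cv2.GaussianBlur(m,(0,0),0.6)
def sq(x,y,yaw,h,z):
    a=np.array([[1,1],[-1,1],[-1,-1],[1,-1]])*h; c,s=np.cos(yaw),np.sin(yaw)
    q=a@np.array([[c,s],[-s,c]])+[x,y]; return np.c_[q,np.full(4,z)]
def boxp(x,y,yaw,h,z0,z1): return np.vstack([sq(x,y,yaw,h,z0),sq(x,y,yaw,h,z1)])
def cost_plug(p,z0,data):
    x,y,yaw=p[:3]; e=0
    for n,im,box in data:
        a,b,c,d=box; m=fillp(n,[(boxp(x,y,yaw,.018,z0+.028,z0+.036),1),(boxp(x,y,yaw,.015,z0+.036,z0+.074),1)],box)
        e+=resid(im,m,box)
    return e
def resid(im,m,box):
    a,b,c,d=box; o=orange(im)[a:b,c:d]; A=np.c_[m.ravel(),np.ones(m.size)]
    s,_,_,_=np.linalg.lstsq(A,o.ravel(),rcond=None); return ((A@s-o.ravel())**2).sum()
def cost_iso(p,data):
    x,y,yaw,ho,hi=p; e=0
    for n,im,box in data:
        m=fillp(n,[(sq(x,y,yaw,ho,.055),0)],box,[sq(x,y,yaw,hi,.055)]); e+=resid(im,m,box)
    return e
def fit(f,x0,step):
    sim=np.array([x0]+[np.array(x0)+np.eye(len(x0))[i]*step[i] for i in range(len(x0))])
    return minimize(f,x0,method="Nelder-Mead",options=dict(initial_simplex=sim,xatol=1e-5,fatol=1e-6,maxiter=800))
E
python3 - <<'E'
from fit import *
S_,T_=np.load("ims.npy")
p0=onz("top",(230,356.3),.074)[:2]; i0=onz("top",(221.2,420.2),.055)[:2]
print(p0,onz("side",(206,366),.074),i0,onz("side",(171.3,396),.055))
sd=("side",S_,(196,230,350,380)); tp=("top",T_,(219,243,344,370))
for data in([sd],[tp],[sd,tp]):
    best=min((fit(lambda p:cost_plug(p,0,data),[*p0,y],[.003,.003,.2]) for y in(0,.5,1.0)),key=lambda q:q.fun); print("plug",best.x,best.fun)
sd=("side",S_,(158,182,382,410)); tp=("top",T_,(209,229,409,433))
for data in([sd],[tp],[sd,tp]):
    best=min((fit(lambda p:cost_iso(p,data),[*i0,y,.028,.015],[.003,.003,.1,.003,.002]) for y in(-.2,0,.2)),key=lambda q:q.fun); print("iso",best.x,best.fun)
# hitch features
for z,nm,rc in((.0,'',(0,0)),): pass
E
```

```text
[ 0.44965366 -0.12313446] [ 0.4444256  -0.12257782  0.074     ] [ 0.47873461 -0.35689482] [ 0.47631003 -0.35757195  0.055     ]
plug [ 0.44554903 -0.1222717   0.73287897] 36.77335409358277
plug [ 0.44996461 -0.12325597  0.87080684] 0.20582117384286855
plug [ 0.44684433 -0.12314272  0.78008661] 39.63261574622036Traceback (most recent call last):
  File "<stdin>", line 10, in <module>
  File "<stdin>", line 10, in <genexpr>
  File "fit.py", line 37, in fit
    return minimize(f,x0,method="Nelder-Mead",options=dict(initial_simplex=sim,xatol=1e-5,fatol=1e-6,maxiter=800))
    res = _minimize_neldermead(fun, x0, args, callback, bounds=bounds,
                               **options)
    fsim[j] = func(sim[j])
              ~~~~^^^^^^^^
    fx = function(np.copy(x), *(wrapper_args + args))
  File "<stdin>", line 10, in <lambda>
  File "fit.py", line 33, in cost_iso
    m=fillp(n,[(sq(x,y,yaw,ho,.055),0)],box,[sq(x,y,yaw,hi,.055)]); e+=resid(im,m,box)
  File "fit.py", line 14, in fillp
    for P in holes: cv2.fillPoly(m,[px(P).reshape(-1,1,2)],0,shift=4)
                                    ~~^^^
  File "fit.py", line 9, in px
    q=proj(n,P)[:,::-1]; return np.round(((q-[c,a]+0.5)*S-0.5)*16).astype(np.int32)
      ~~~~^^^^^
  File "h.py", line 7, in proj
    K,Rm,t,rv=cam(n); p=cv2.projectPoints(np.atleast_2d(np.array(P,float)),rv,t,K,None)[0][:,0]; return p[:,::-1]  # row,col
              ~~~^^^
  File "h.py", line 5, in cam
    i=r.camera_info(n); K=np.array([[i['fx'],0,i['cx']],[0,i['fy'],i['cy']],[0,0,1]]); return K,cv2.Rodrigues(i['rvec'])[0],np.array(i['tvec']),i['rvec']
ValueError: time passes only in moves, steps and waits
```

```bash
sed -i 's/^def cam(n):/import functools\n@functools.lru_cache(None)\ndef cam(n):/' h.py; sed -i 's/s=(f.max(2)-f.min(2)).*; return s/s=np.clip((f[...,0]-f[...,2])\/np.maximum(f.max(2),30),0,1); return s/' fit.py
cat > f1.py <<'E'
from fit import *
S_,T_=np.load("ims.npy")
p0=[.4475,-.1230]; i0=[.4775,-.357]
sd=("side",S_,(196,230,350,380)); tp=("top",T_,(219,243,344,370))
for data in([sd],[tp],[sd,tp]):
    best=min((fit(lambda p:cost_plug(p,0,data),[*p0,y],[.003,.003,.2]) for y in(0,.5,1.0)),key=lambda q:q.fun); print("plug",best.x,best.fun)
sd=("side",S_,(158,182,382,410)); tp=("top",T_,(209,229,409,433))
for data in([sd],[tp],[sd,tp]):
    best=min((fit(lambda p:cost_iso(p,data),[*i0,y,.028,.015],[.003,.003,.1,.003,.002]) for y in(-.2,0,.2)),key=lambda q:q.fun); print("iso",best.x,best.fun)
E
python3 f1.py; python3 -c "
from bench import r;print(r.read_state()['time'])"
```

```text
plug [ 0.44581791 -0.1223335   0.77887318] 3.2580081434183414
plug [ 0.45000066 -0.12304382  0.88004668] 0.2068361813205985
plug [ 0.44686194 -0.1226707   0.79911985] 6.202686220327742
iso [ 0.47617536 -0.3582281  -0.22846105  0.02835282  0.0187387 ] 9.878484478939766
iso [ 0.47885126 -0.35684036 -0.23103345  0.02908772  0.01839489] 0.26012881120314696
iso [ 0.47711955 -0.35743527 -0.23045051  0.02921981  0.0182123 ] 12.265744826915356
1.2
```

```bash
python3 - <<'E'
from h import *
s=r.read_state(); M=R.from_quat(s['eef_rot']).as_matrix(); print(np.round(M,3)); print("jaw yaw",np.degrees(np.arctan2(M[1,1],M[0,1])))
P=np.array([.448,-.1227])
S_,T_=np.load("ims.npy")
for n,im in(("top",T_),("side",S_)):
    hsv=cv2.cvtColor(im,cv2.COLOR_RGB2HSV); m=cv2.inRange(hsv,(80,120,60),(95,255,255)); m[:,:320]=0;m[:,440:]=0
    if n=="top":
        k,l,st,c=cv2.connectedComponentsWithStats(m)
        for i in range(1,k):
            if st[i,4]>20:
                q=onz("top",c[i][::-1],.06)[:2]; d=q-P; print(c[i][::-1],q,np.linalg.norm(d),np.degrees(np.arctan2(d[1],d[0])))
# hitch: points
for nm in("latch_grip","ball","drawbar"):
    S=[d for d in r.mark_of("side",nm)][0]['point'];T=r.mark_of("top",nm)[0]['point']; print(nm,S,T,tri(S,T), onz("side",S,.188 if nm=="latch_grip" else .11),onz("top",T,.188 if nm=="latch_grip" else .11))
E
```

```text
[[ 0.    0.28 -0.96]
 [-0.   -0.96 -0.28]
 [-1.    0.    0.  ]]
jaw yaw -73.73785256106456
[205.88732394 347.12676056] [ 0.53992347 -0.09398882] 0.09630294304321353 17.345560056759098
[221.91428571 381.        ] [ 0.47851419 -0.21445112] 0.09669221488803337 -71.60412798703123
[259.40277778 369.05555556] [ 0.34550581 -0.16566415] 0.1111349464539272 -157.2572419380099
latch_grip [203.6, 289.9] [200.5, 289.5] (array([0.54552796, 0.10744059, 0.187471  ]), array([0.37604347, 1.78854076]), array([-1.24084472, -0.88031657])) [0.54999545 0.10990005 0.188     ] [0.54115482 0.10446367 0.188     ]
ball [223.6, 296.0] [204.9, 293.0] (array([0.54012161, 0.10000115, 0.10687622]), array([0.01823586, 0.08525487]), array([-0.05952615, -0.04033209])) [0.53822202 0.10227188 0.11      ] [0.53936989 0.09958991 0.11      ]
drawbar [218.3, 295.8] [207.7, 295.6] (array([0.53390496, 0.09416799, 0.1259638 ]), array([0.58144327, 2.97172309]), array([-2.05317854, -1.43784973])) [0.55333402 0.08654402 0.11      ] [0.52915284 0.09046557 0.11      ]
```

```bash
python3 -m pendant '[{"translation":[2.3,4,-0.4],"angular":[0,0,2.6],"hand":1},{"translation":[2.3,4,-0.4],"angular":[0,0,2.6],"hand":1},{"translation":[2.3,4,-0.4],"angular":[0,0,2.6],"hand":1},{"translation":[2.3,4,-0.4],"angular":[0,0,2.6],"hand":1},{"translation":[2.3,4,-0.4],"angular":[0,0,2.6],"hand":1},{"translation":[2.3,4,-0.4],"angular":[0,0,2.6],"hand":1},{"translation":[2.3,4,-0.4],"angular":[0,0,2.6],"hand":1},{"translation":[2.3,4,-0.4],"angular":[0,0,2.6],"hand":1},{"translation":[2.3,4,-0.4],"angular":[0,0,2.6],"hand":1},{"translation":[2.3,4,-0.4],"angular":[0,0,2.6],"hand":1},{"translation":[2.3,4,-0.4],"angular":[0,0,2.6],"hand":1},{"translation":[2.0,3.7,-0.4],"angular":[0,0,2.6],"hand":1},{"translation":[0,0,0],"angular":[0,0,0],"hand":1},{"translation":[0,0,0],"angular":[0,0,0],"hand":1}]' 20
python3 - <<'E'
from h import *
s=r.read_state(); M=R.from_quat(s['eef_rot']).as_matrix(); print(s['time'],s['ee_pos'],s['ft_force'],np.round(M[:,0],3),np.degrees(np.arctan2(M[1,1],M[0,1])))
crop("side",130,250,300,420,"pics/s3.png",5); crop("top",170,270,305,405,"pics/t3.png",5)
print(proj("side",s['ee_pos']+M[:,0]*.025),proj("top",s['ee_pos']+M[:,0]*.025))
E
```

```text
time: 2.9
ee_pos: [0.4482, -0.1224, 0.1996]
eef_rot: [-0.647, -0.285, 0.647, -0.285]
ft_force: [-0.0, -0.2, -0.8]
width: 0.0871
2.9 [ 0.44819976 -0.12239289  0.19955756] [-0.00083407 -0.18354227 -0.80063803] [-0. -0. -1.] -42.431900322346955
[[181.18383393 367.49470505]] [[227.31249927 358.32577678]]
```

View pics/s3.png

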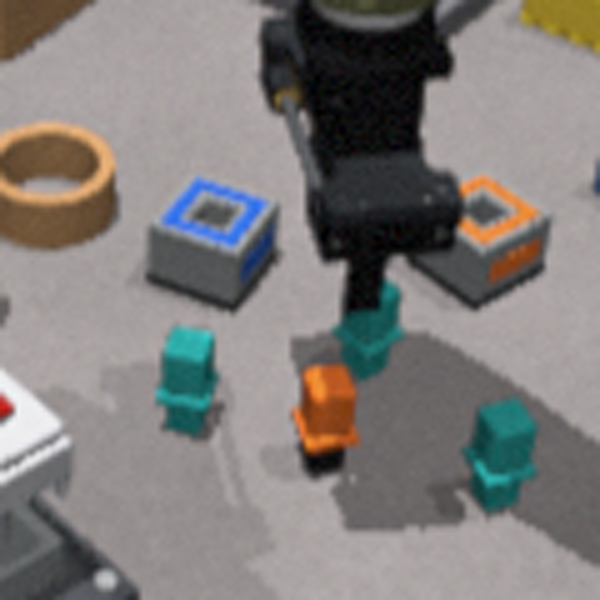

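View pics/t3.png

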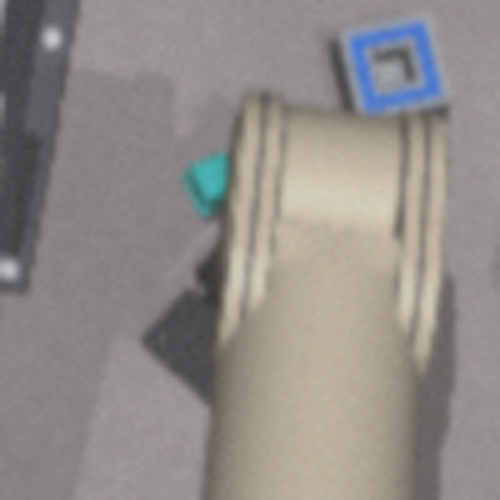

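```bash
python3 -m pendant '[{"translation":[0,0,-3],"angular":[0,0,0],"hand":1},{"translation":[0,0,-3],"angular":[0,0,0],"hand":1},{"translation":[0,0,-3],"angular":[0,0,0],"hand":1},{"translation":[0,0,-2],"angular":[0,0,0],"hand":1},{"translation":[0,0,-1.2],"angular":[0,0,0],"hand":1},{"translation":[0,0,-1.2],"angular":[0,0,0],"hand":1},{"translation":[0,0,0],"angular":[0,0,0],"hand":1},{"translation":[0,0,0],"angular":[0,0,0],"hand":1}]' 20
python3 - <<'E'
from h import *
s=r.read_state(); print(s['ee_pos'],s['ft_force'])
crop("side",150,240,315,415,"pics/s4.png",6)
E
```

```text
time: 3.8
ee_pos: [0.4483, -0.1233, 0.0661]
eef_rot: [0.648, 0.284, -0.647, 0.285]
ft_force: [-0.2, -0.6, 0.4]
width: 0.087
[ 0.44834593 -0.12330839  0.06612426] [-0.23726724 -0.56271553  0.42411154]
```

View pics/s4.png

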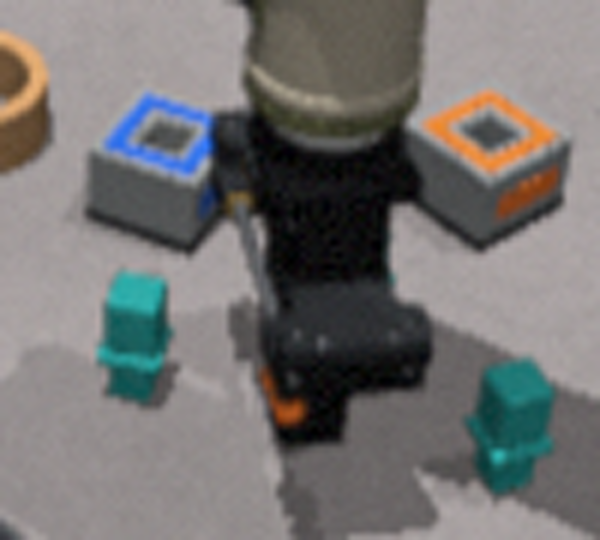

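The plug is between the fingers, with its orange flange at about (218,363), so I'll close.

```bash
python3 -m pendant '[{"translation":[0,0,0],"angular":[0,0,0],"hand":-1},{"translation":[0,0,0],"angular":[0,0,0],"hand":-1},{"translation":[0,0,0],"angular":[0,0,0],"hand":-1},{"translation":[0,0,0],"angular":[0,0,0],"hand":-1},{"translation":[0,0,0],"angular":[0,0,0],"hand":-1},{"translation":[0,0,0],"angular":[0,0,0],"hand":-1},{"translation":[0,0,0],"angular":[0,0,0],"hand":-1},{"translation":[0,0,0],"angular":[0,0,0],"hand":-1}]' 25
```

```text
time: 4.65
ee_pos: [0.448, -0.1229, 0.0656]
eef_rot: [-0.647, -0.285, 0.647, -0.285]
ft_force: [-0.6, 1.3, -1.3]
width: 0.0309
```

```bash
python3 -m pendant '[{"translation":[0,0,2],"angular":[0,0,0],"hand":-1},{"translation":[0,0,4],"angular":[0,0,0],"hand":-1},{"translation":[0,0,4],"angular":[0,0,0],"hand":-1},{"translation":[0,0,3],"angular":[0,0,0],"hand":-1},{"translation":[0.3,-2.4,0],"angular":[0,0,-6.1],"hand":-1},{"translation":[0.3,-2.4,0],"angular":[0,0,-6.1],"hand":-1},{"translation":[0.3,-2.4,0],"angular":[0,0,-6.1],"hand":-1},{"translation":[0.3,-2.4,0],"angular":[0,0,-6.1],"hand":-1},{"translation":[0.3,-2.4,0],"angular":[0,0,-6.1],"hand":-1},{"translation":[0.3,-2.4,0],"angular":[0,0,-6.1],"hand":-1},{"translation":[0.3,-2.4,0],"angular":[0,0,-6.1],"hand":-1},{"translation":[0.3,-2.4,0],"angular":[0,0,-6.1],"hand":-1},{"translation":[0.3,-2.4,0],"angular":[0,0,-6.0],"hand":-1},{"translation":[0.3,-1.8,0],"angular":[0,0,-6.0],"hand":-1},{"translation":[0,0,0],"angular":[0,0,0],"hand":-1},{"translation":[0,0,0],"angular":[0,0,0],"hand":-1}]' 25
python3 - <<'E'
from h import *
s=r.read_state(); M=R.from_quat(s['eef_rot']).as_matrix(); print(s['time'],s['ee_pos'],s['ft_force'],np.round(M[:,0],3),np.degrees(np.arctan2(M[1,1],M[0,1])))
im=r.camera("side"); np.save("im5.npy",im); crop("side",100,200,345,445,"pics/s5.png",6); crop("top",170,270,365,465,"pics/t5.png",5)
E
```

```text
time: 6.25
ee_pos: [0.4779, -0.3565, 0.195]
eef_rot: [-0.702, 0.081, 0.703, 0.082]
ft_force: [-0.0, 1.2, -1.7]
width: 0.0301
6.25 [ 0.47788978 -0.35654609  0.19499621] [-0.03981593  1.15470893 -1.66835199] [-0.001  0.001 -1.   ] -103.243522034609
```

View pics/s5.png

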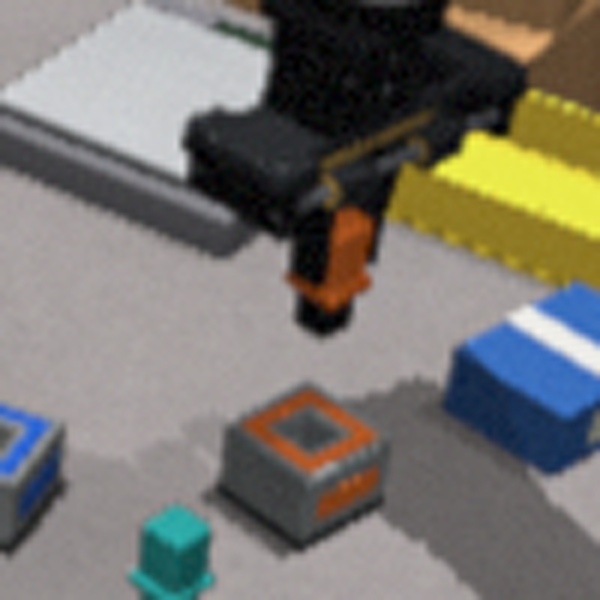

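View pics/t5.png

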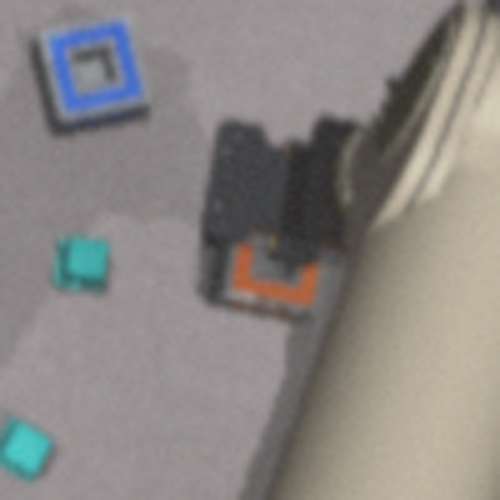

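```bash
python3 -m pendant '[{"translation":[0,0,-2],"angular":[0,0,0],"hand":-1},{"translation":[0,0,-2],"angular":[0,0,0],"hand":-1},{"translation":[0,0,-1.5],"angular":[0,0,0],"hand":-1},{"translation":[0,0,-0.5],"angular":[0,0,0],"hand":-1},{"translation":[0,0,0],"angular":[0,0,0],"hand":-1},{"translation":[0,0,0],"angular":[0,0,0],"hand":-1}]' 25
python3 - <<'E'
from h import *
s=r.read_state(); M=R.from_quat(s['eef_rot']).as_matrix(); print(s['time'],s['ee_pos'],s['ft_force'],np.round(M[:,0],3),np.degrees(np.arctan2(M[1,1],M[0,1])))
ims=[r.camera("side") for _ in range(6)]; np.save("im6.npy",ims); im=np.mean(ims,0).astype(np.uint8)
cv2.imwrite("pics/s6.png",cv2.resize(im[130:195,370:425,::-1],None,fx=10,fy=9.2,interpolation=cv2.INTER_CUBIC)) if 0 else cv2.imwrite("pics/s6.png",cv2.resize(im[135:195,365:430,::-1],None,fx=10,fy=10,interpolation=cv2.INTER_CUBIC))
E
```

```text
time: 7.0
ee_pos: [0.4785, -0.3571, 0.1364]
eef_rot: [0.703, -0.082, -0.702, -0.082]
ft_force: [0.5, -0.2, -0.3]
width: 0.03
7.0 [ 0.47848378 -0.35712087  0.13641368] [ 0.51754381 -0.18088945 -0.33608717] [ 0.001 -0.001 -1.   ] -103.32052310610956
```

View pics/s6.png

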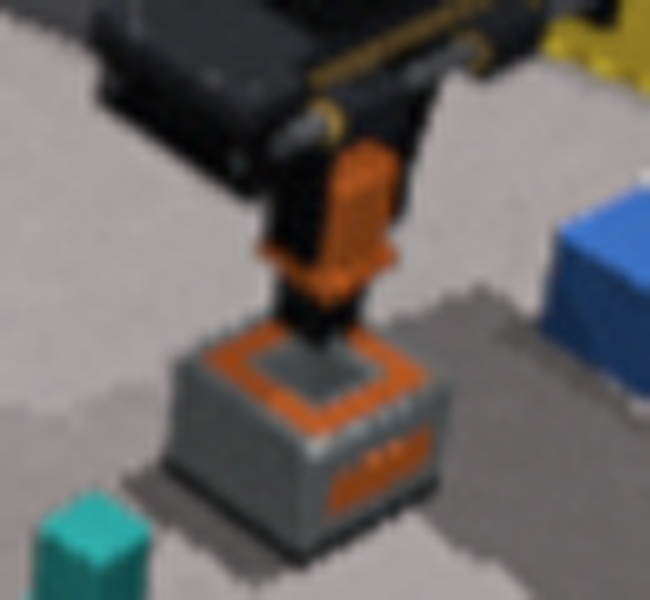

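```bash
cat > m6.py <<'E'
from fit import *
from scipy.optimize import least_squares
ims=np.load("im6.npy"); im=np.mean(ims,0)
px=lambda u,v,k=10,c0=365,r0=135: np.array([r0+(v+.5)/k-.5,c0+(u+.5)/k-.5])
s=r.read_state(); tcp=s['ee_pos']; yaw=np.radians(-13.3); z0=tcp[2]-.0656
# which corner index is left/front/right in view
def lfr(P):
    q=proj("side",P); return P[[q[:,1].argmin(),q[:,0].argmax(),q[:,1].argmax()]]
def f(p,items):
    e=[]
    for h,z,which,uv in items:
        P=lfr(sq(p[0],p[1],yaw,h,z))[which]; e+=list(proj("side",P)[0]-px(*uv))
    return e
plug=[(.018,z0+.032,0,(260,250)),(.018,z0+.028,1,(325,303)),(.018,z0+.032,2,(400,255)),(.012,z0,0,(282,330)),(.012,z0,1,(320,348)),(.012,z0,2,(360,325))]
box=[(.029,.055,0,(203,355)),(.029,.055,1,(318,437)),(.029,.055,2,(432,378)),(.035,.055,1,(307,442)),(.035,.055,0,(176,360)),(.035,.055,2,(452,378))]
for nm,it in(("plug",plug),("box",box)):
    o=least_squares(lambda p:f(p,it),[.477,-.357]); print(nm,o.x,np.round(o.fun,1)); 
    if nm=="plug": pl=o.x
    else: bx=o.x
print("tcp",tcp,"plug-box",pl-bx)
b=("side",im,(161,182,382,412))
E
python3 m6.py
```

```text
plug [ 0.47945596 -0.36186424] [-0.4 -0.3  0.2  0.4  0.3  0.4 -1.  -1.1  0.5 -0.1  0.3  0.7]
box [ 0.4771224  -0.35880442] [ 0.  -0.4 -0.  -0.4 -0.3 -0.1  1.   0.7 -0.7 -0.1 -0.1  0.3]
tcp [ 0.47818916 -0.35714811  0.1360239 ] plug-box [ 0.00233356 -0.00305981]
```

```bash
cat > ov.py <<'E'
from fit import *
def overlay(im,c0,c1,r0,r1,k,items,f):
    v=cv2.resize(im[r0:r1,c0:c1,::-1].astype(np.uint8),None,fx=k,fy=k,interpolation=cv2.INTER_CUBIC)
    for P,col in items:
        q=proj("side",P)[:,::-1]; q=np.round(((q-[c0,r0]+.5)*k-.5)*8).astype(np.int32)
        cv2.polylines(v,[q.reshape(-1,1,2)],True,col,1,cv2.LINE_AA,3)
    cv2.imwrite(f,v)
def plugp(x,y,yaw,z0,col): return [(sq(x,y,yaw,.012,z0),col),(sq(x,y,yaw,.018,z0+.028),col),(sq(x,y,yaw,.018,z0+.036),col),(sq(x,y,yaw,.015,z0+.074),col)]
E
python3 - <<'E'
from ov import *
im=np.mean(np.load("im6.npy"),0); yaw=np.radians(-13.3); x,y,z=r.read_state()['ee_pos']
box=[(sq(.4771,-.3588,yaw,.035,.055),(255,255,255)),(sq(.4771,-.3588,yaw,.013,.055),(255,255,255))]
overlay(im,365,430,135,195,12,plugp(x,y,yaw,z-.0656,(0,255,0))+plugp(.4795,-.3619,yaw,z-.0656,(255,255,0))+box,"pics/o6.png")
E
```

```text
(no output)
```

View pics/o6.png

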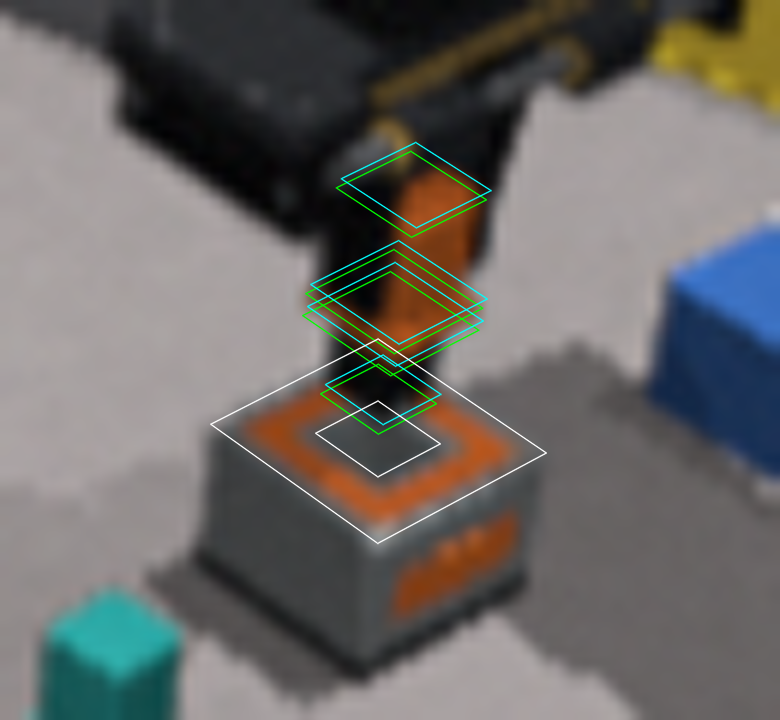

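```bash
cat > m7.py <<'E'
from fit import *
im=np.mean(np.load("im6.npy"),0); o=orange(im); yaw=np.radians(-13.3); x,y,z=.4784,-.3571,.1361; z0=z-.0656
# combined render: frame ring, minus hole, minus stem hull (black), plus flange hull; compare in box rows157..182; mask unknown fingers (rows<158)
def ren(p,box):
    bx,by,px_,py,ho,hi,z0=p
    a,b,c,d=box; m=np.zeros(((b-a)*S,(d-c)*S),np.uint8)
    def P(X): q=proj("side",X)[:,::-1]; return cv2.convexHull(np.round(((q-[c,a]+.5)*S-.5)*16).astype(np.int32)).reshape(-1,1,2)
    for X,v in((sq(bx,by,yaw,ho,.055),255),(sq(bx,by,yaw,hi,.055),0),(boxp(px_,py,yaw,.012,z0,z0+.028),0),(boxp(px_,py,yaw,.018,z0+.028,z0+.036),255)):
        cv2.fillPoly(m,[P(X)],v,shift=4)
    return cv2.GaussianBlur(cv2.resize(m,(d-c,b-a),interpolation=cv2.INTER_AREA)/255.,(0,0),.6)
box=(161,180,380,412)
W=np.ones((box[1]-box[0],box[3]-box[2]))
# exclude side sticker of the box: below front edges
q=proj("side",sq(.4768,-.358,yaw,.035,.055))[:,::-1]
# polygon: image area above box front edges
L=q[q[:,0].argmin()];Fp=q[q[:,1].argmax()];Rr=q[q[:,0].argmax()]
for i in range(W.shape[0]):
    for j in range(W.shape[1]):
        u,v=j+box[2],i+box[0]
        lim=np.interp(u,[L[0],Fp[0],Rr[0]],[L[1],Fp[1],Rr[1]])
        if v>lim-.3 and u>Fp[0]: W[i,j]=0
def cost(p,zfix):
    p=np.r_[p,zfix]; m=ren(p,box); O=o[box[0]:box[1],box[2]:box[3]]; A=np.c_[m.ravel(),np.ones(m.size)]; w=W.ravel()
    s=np.linalg.lstsq(A*w[:,None],O.ravel()*w,rcond=None)[0]; return (w*(A@s-O.ravel())**2).sum()
for zf in(z0-.002,z0,z0+.002,z0+.004):
    b=fit(lambda p:cost(p,zf),[.477,-.358,.479,-.360,.029,.0182],[.002,.002,.002,.002,.001,.001]); print(round(zf,4),np.round(b.x,4),b.fun,"plug-box",np.round(b.x[2:4]-b.x[:2],4))
E
python3 m7.py
```

```text
0.0685 [ 0.4763 -0.3584  0.4824 -0.3628  0.0291  0.0185] 3.5804088663063727 plug-box [ 0.0061 -0.0044]
0.0705 [ 0.4761 -0.3583  0.481  -0.3607  0.0291  0.0182] 3.5400152790192507 plug-box [ 0.0049 -0.0024]
0.0725 [ 0.4759 -0.3585  0.4795 -0.3585  0.0292  0.0182] 3.540795804184182 plug-box [0.0037 0.    ]
0.0745 [ 0.4758 -0.3583  0.4784 -0.356   0.0287  0.0181] 3.6495236868905336 plug-box [0.0027 0.0022]
```

```bash
python3 -m pendant '[{"translation":[-0.2,0.08,-0.7],"angular":[0,0,0],"hand":-1},{"translation":[0,0,-0.6],"angular":[0,0,0],"hand":-1},{"translation":[0,0,0],"angular":[0,0,0],"hand":-1},{"translation":[0,0,0],"angular":[0,0,0],"hand":-1}]' 25
python3 - <<'E'
from ov import *
s=r.read_state();print(s['ee_pos'],s['ft_force'])
ims=[r.camera("side") for _ in range(6)]; np.save("im7.npy",ims); im=np.mean(ims,0); x,y,z=np.mean([r.read_state()['ee_pos']],0)
yaw=np.radians(-13.3)
box=[(sq(.4762,-.3583,yaw,.035,.055),(255,255,255)),(sq(.4762,-.3583,yaw,.029,.055),(255,255,255))]
overlay(im,365,430,135,195,12,box+plugp(.4762,-.3583,yaw,z-.0656,(0,255,0)),"pics/o7.png")
E
```

```text
time: 7.7
ee_pos: [0.4759, -0.3561, 0.1222]
eef_rot: [-0.702, 0.082, 0.703, 0.082]
ft_force: [-0.0, 0.4, -2.0]
width: 0.03
[ 0.47587117 -0.35608148  0.12218803] [-0.00687715  0.35743186 -1.95876435]
```

View pics/o7.png

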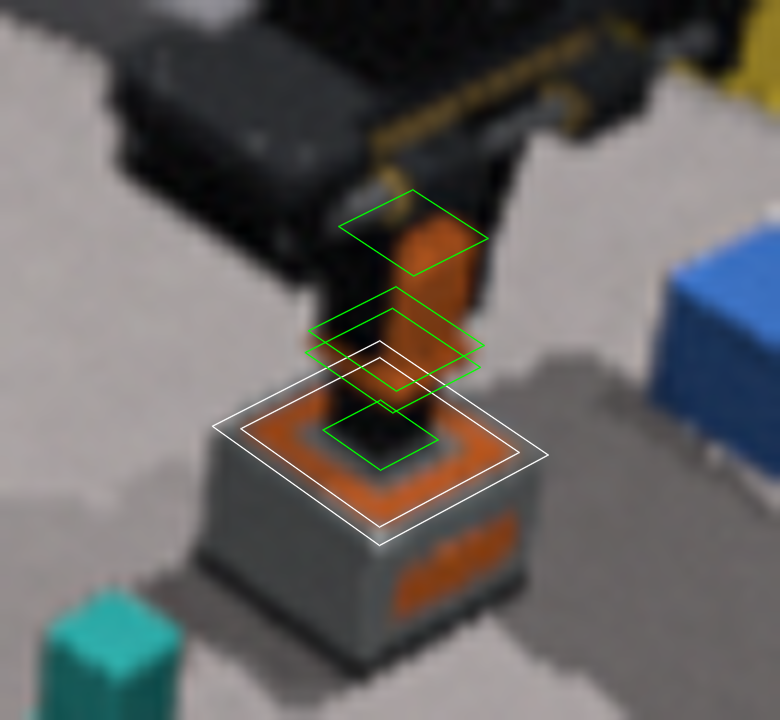

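```bash
python3 -m pendant '[{"translation":[-0.05,0.05,-0.2],"angular":[0,0,0],"hand":-1},{"translation":[0,0,-0.2],"angular":[0,0,0],"hand":-1},{"translation":[0,0,-0.2],"angular":[0,0,0],"hand":-1},{"translation":[0,0,0],"angular":[0,0,0],"hand":-1}]' 25
```

```text
time: 8.4
ee_pos: [0.4753, -0.3555, 0.116]
eef_rot: [-0.702, 0.082, 0.703, 0.082]
ft_force: [1.1, 0.2, -1.9]
width: 0.0297
```

```bash
python3 -m pendant '[{"translation":[0,0,-0.2],"angular":[0,0,0],"hand":-1},{"translation":[0,0,-0.2],"angular":[0,0,0],"hand":-1},{"translation":[0,0,0],"angular":[0,0,0],"hand":-1}]' 25
```

```text
time: 8.7
ee_pos: [0.4754, -0.3556, 0.1122]
eef_rot: [-0.702, 0.082, 0.702, 0.082]
ft_force: [0.1, 0.1, -1.9]
width: 0.03
```

```bash
python3 -m pendant '[{"translation":[0,0,-0.3],"angular":[0,0,0],"hand":-1},{"translation":[0,0,-0.3],"angular":[0,0,0],"hand":-1},{"translation":[0,0,-0.3],"angular":[0,0,0],"hand":-1},{"translation":[0,0,-0.3],"angular":[0,0,0],"hand":-1},{"translation":[0,0,0],"angular":[0,0,0],"hand":-1}]' 25
```

```text
time: 9.2
ee_pos: [0.4754, -0.3556, 0.1]
eef_rot: [-0.702, 0.082, 0.702, 0.082]
ft_force: [-1.0, 0.6, -1.5]
width: 0.0303
```

```bash
python3 -m pendant '[{"translation":[0,0,-0.3],"angular":[0,0,0],"hand":-1},{"translation":[0,0,-0.2],"angular":[0,0,0],"hand":-1},{"translation":[0,0,-0.1],"angular":[0,0,0],"hand":-1},{"translation":[0,0,0],"angular":[0,0,0],"hand":-1}]' 25
```

```text
time: 9.6
ee_pos: [0.4754, -0.3557, 0.0943]
eef_rot: [-0.702, 0.082, 0.702, 0.082]
ft_force: [-1.7, -0.2, -2.4]
width: 0.03
```

```bash
python3 -m pendant '[{"translation":[0,0,-0.1],"angular":[0,0,0],"hand":-1},{"translation":[0,0,-0.1],"angular":[0,0,0],"hand":-1},{"translation":[0,0,-0.1],"angular":[0,0,0],"hand":-1},{"translation":[0,0,0],"angular":[0,0,0],"hand":-1}]' 25
python3 - <<'E'
from ov import *
s=r.read_state();print(s['ee_pos'],s['ft_force'])
im=r.camera("side")
overlay(im,365,430,135,195,10,[],"pics/o8.png")
E
```

```text
time: 10.0
ee_pos: [0.4757, -0.3556, 0.0925]
eef_rot: [0.702, -0.082, -0.702, -0.082]
ft_force: [-5.0, 3.6, 8.6]
width: 0.0296
[ 0.47571604 -0.35560973  0.09250567] [-5.01642438  3.55211436  8.61383665]
```

View pics/o8.png

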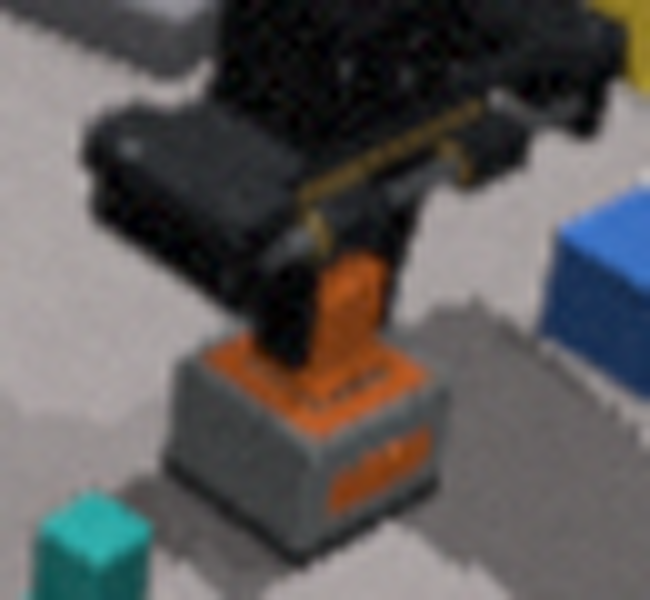

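The flange is lying on the orange frame at about (172,396), and the upward force started at the expected TCP height of 0.0925. I'll press slightly, release and retreat upward.

```bash
python3 -m pendant '[{"translation":[0,0,-0.1],"angular":[0,0,0],"hand":-1},{"translation":[0,0,0],"angular":[0,0,0],"hand":-1},{"translation":[0,0,0.1],"angular":[0,0,0],"hand":1},{"translation":[0,0,0],"angular":[0,0,0],"hand":1},{"translation":[0,0,0],"angular":[0,0,0],"hand":1},{"translation":[0,0,0],"angular":[0,0,0],"hand":1},{"translation":[0,0,0],"angular":[0,0,0],"hand":1},{"translation":[0,0,0],"angular":[0,0,0],"hand":1},{"translation":[0,0,2],"angular":[0,0,0],"hand":1},{"translation":[0,0,4],"angular":[0,0,0],"hand":1},{"translation":[0,0,4],"angular":[0,0,0],"hand":1},{"translation":[0,0,4],"angular":[0,0,0],"hand":1},{"translation":[0,0,4],"angular":[0,0,0],"hand":1},{"translation":[0,0,4],"angular":[0,0,0],"hand":1},{"translation":[0,0,0],"angular":[0,0,0],"hand":1}]' 25
python3 - <<'E'
from ov import *
s=r.read_state();print(s['ee_pos'],s['ft_force'],s['time'])
ims=[r.camera("side") for _ in range(4)]; np.save("im8.npy",ims)
overlay(ims[0],365,430,135,195,10,[],"pics/o9.png")
crop("side",150,275,200,335,"pics/s9.png",5); T=[r.camera("top") for _ in range(4)]; np.save("t8.npy",T)
cv2.imwrite("pics/t9.png",cv2.resize(T[0][90:240,250:450,::-1],None,fx=4,fy=4,interpolation=cv2.INTER_CUBIC))
E
```

```text
time: 11.55
ee_pos: [0.4772, -0.3566, 0.3178]
eef_rot: [0.705, -0.084, -0.699, -0.081]
ft_force: [-0.2, 0.6, 0.2]
width: 0.087
[ 0.47722537 -0.35656712  0.31779999] [-0.18168677  0.63608998  0.23914521] 11.55
```

View pics/o9.png

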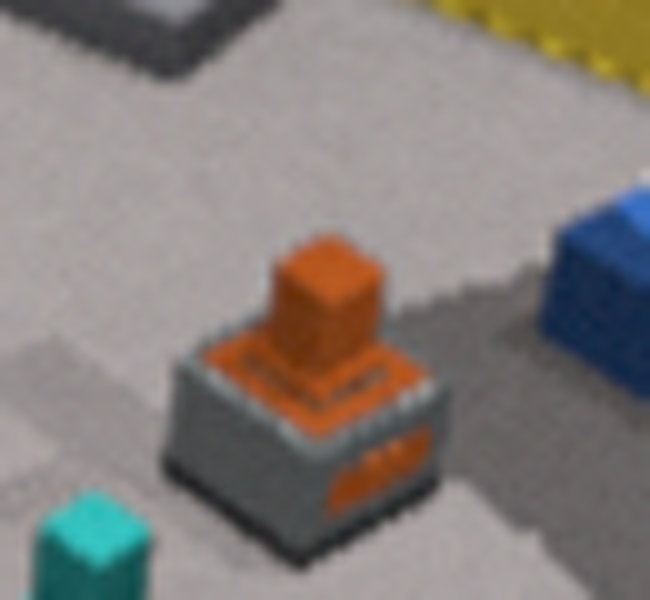

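View pics/t9.png

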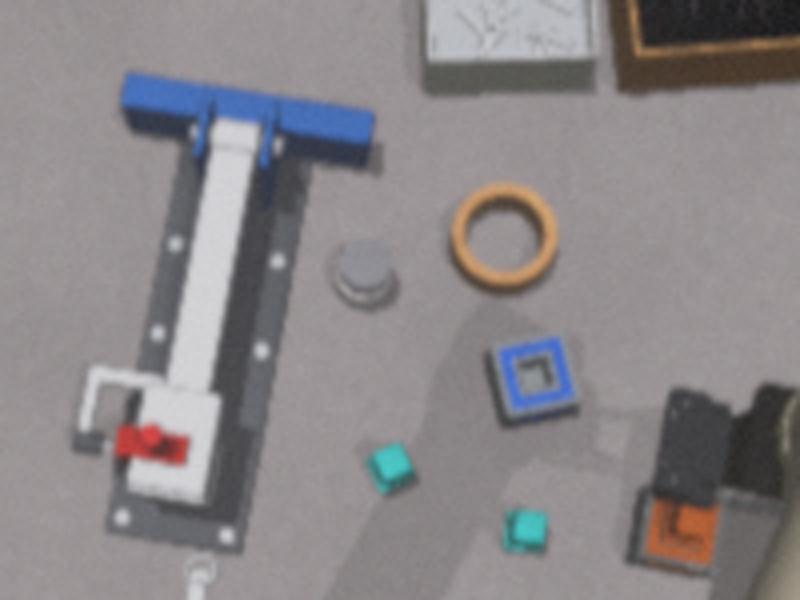

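```bash
python3 - <<'E'
from ov import *
T=np.mean(np.load("t8.npy"),0);S_=np.mean(np.load("im8.npy"),0)
p=lambda u,v:(90+(v+.5)/4-.5,250+(u+.5)/4-.5)
B=[p(175,243),p(157,332),p(122,517),p(277,260),p(261,350),p(227,535)]
W=np.array([onz("top",b,.012)[:2] for b in B]); print(W)
for a,b in((2,0),(5,3)):
    d=W[b]-W[a]; print("yaw",np.degrees(np.arctan2(d[1],d[0])))
d=np.mean(W[[0,1,2]]-W[[3,4,5]],0); print("y dir",np.degrees(np.arctan2(d[1],d[0])))
for n,im,box in(("side",S_,(190,245,270,310)),("top",T,(185,215,275,300))):
    f=im; red=np.clip((f[...,0]-np.maximum(f[...,1],f[...,2]))/np.maximum(f[...,0],30),0,1); a,b,c,d_=box; m=red[a:b,c:d_]>.5
    for i in range(m.shape[0]):
        q=np.nonzero(m[i])[0]
        if len(q): print(n,a+i,c+q.min(),c+q.max(),round(np.average(np.arange(c,d_),weights=red[a+i,c:d_]**2),1), end=" | ")
    print()
v=cv2.resize(S_[190:240,265:315,::-1].astype(np.uint8),None,fx=11,fy=11,interpolation=cv2.INTER_CUBIC); w=cv2.resize(T[180:230,265:315,::-1].astype(np.uint8),None,fx=11,fy=11,interpolation=cv2.INTER_CUBIC); cv2.imwrite("pics/st10.png",cv2.resize(np.hstack([v,w]),None,fx=.72,fy=.72))
E
```

```text
[[0.77142249 0.10533407]
 [0.68256113 0.1232219 ]
 [0.50383792 0.15690998]
 [0.75177056 0.00636501]
 [0.66239678 0.02335861]
 [0.48472653 0.05818831]]
yaw -10.909755841713283
yaw -10.982465222831994
y dir 78.79807715081422
side 197 291 293 292.1 | side 198 289 294 291.9 | side 199 289 295 292.0 | side 200 289 295 291.9 | side 201 289 294 291.9 | side 202 290 294 292.1 | side 203 290 294 292.2 | side 204 290 294 292.3 | side 205 290 294 292.3 | side 206 290 295 292.5 | side 207 290 296 293.1 | side 208 290 298 294.0 | side 209 290 299 294.6 | side 210 290 300 295.2 | side 211 290 301 295.4 | side 212 288 301 294.5 | side 213 286 299 292.8 | side 214 285 297 291.0 | side 215 282 296 289.0 | side 216 281 294 287.5 | side 217 281 292 286.5 | side 218 281 290 285.8 | side 219 281 288 285.0 | side 220 282 287 284.4 | side 221 282 286 283.7 | side 222 281 285 283.5 | side 223 282 286 283.6 | side 224 282 286 283.8 | side 225 282 286 283.9 | side 226 282 286 283.9 | side 227 282 286 283.8 | side 228 284 286 284.6 | side 229 285 286 285.5 | side 230 285 286 285.6 | side 231 285 286 285.5 | side 232 284 287 285.2 | side 233 283 287 285.0 | side 234 282 288 285.4 | side 235 283 289 286.0 | side 236 284 290 287.0 | side 237 286 288 287.0 | 
top 196 281 281 283.6 | top 197 280 288 284.2 | top 198 280 289 284.9 | top 199 279 290 286.3 | top 200 279 296 287.0 | top 201 279 295 286.8 | top 202 279 295 286.6 | top 203 280 295 287.3 | top 204 291 295 289.5 |
```

View pics/st10.png

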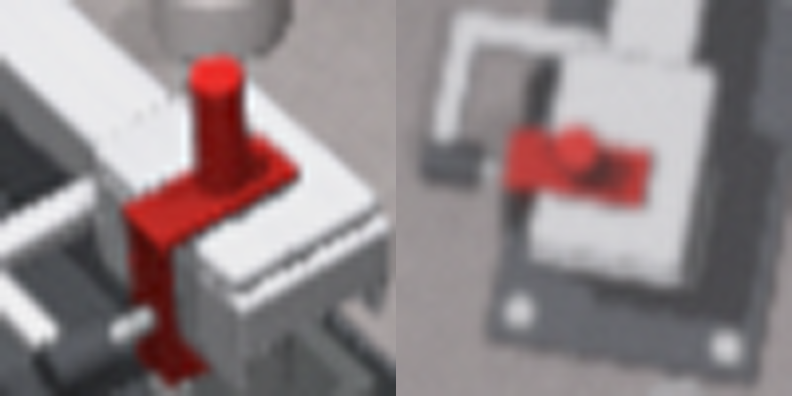

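```bash
python3 - <<'E'
from ov import *
a,b=(199.4,292.0),(198.1,287.4)
print(tri(a,b),onz("side",a,.211),onz("top",b,.211)); s=r.read_state(); M=R.from_quat(s['eef_rot']).as_matrix(); print(s['ee_pos'],np.degrees(np.arctan2(M[1,1],M[0,1])),M[:,0])
E
```

```text
(array([0.54441853, 0.10857101, 0.20667407]), array([-0.14133814, -0.62528847]), array([0.44016005, 0.30426986])) [0.53932799 0.11125328 0.211     ] [0.54509367 0.10913235 0.211     ]
[ 0.47532821 -0.35560418  0.31076459] -103.33761735974998 [-1.02985309e-03  7.23116454e-04 -9.99999208e-01]
```

```bash
python3 -m pendant '[{"translation":[0.6,4.2,0],"angular":[0,0,0.2],"hand":1},{"translation":[0.6,4.2,0],"angular":[0,0,0.2],"hand":1},{"translation":[0.6,4.2,0],"angular":[0,0,0.2],"hand":1},{"translation":[0.6,4.2,0],"angular":[0,0,0.2],"hand":1},{"translation":[0.6,4.2,0],"angular":[0,0,0.2],"hand":1},{"translation":[0.6,4.2,0],"angular":[0,0,0.2],"hand":1},{"translation":[0.6,4.2,0],"angular":[0,0,0.2],"hand":1},{"translation":[0.6,4.2,0],"angular":[0,0,0.2],"hand":1},{"translation":[0.6,4.2,0],"angular":[0,0,0.2],"hand":1},{"translation":[0.6,4.2,-1],"angular":[0,0,0.2],"hand":1},{"translation":[0.6,4.7,-2],"angular":[0,0,0.4],"hand":1},{"translation":[0,0,-3],"angular":[0,0,0],"hand":1},{"translation":[0,0,0],"angular":[0,0,0],"hand":1},{"translation":[0,0,0],"angular":[0,0,0],"hand":1}]' 40
python3 - <<'E'
from ov import *
s=r.read_state(); M=R.from_quat(s['eef_rot']).as_matrix(); print(s['ee_pos'],np.degrees(np.arctan2(M[1,1],M[0,1])),s['joint_positions'])
crop("side",150,250,240,340,"pics/s11.png",6)
E
```

```text
time: 13.4
ee_pos: [0.5414, 0.1089, 0.2523]
eef_rot: [-0.704, 0.068, 0.704, 0.068]
ft_force: [-0.1, -0.6, -0.4]
width: 0.087
[0.54136267 0.1089153  0.25230929] -101.00965707035151 [ 0.30483445  0.23460965 -0.67812515  1.61968714  0.1505292   1.3416098
 -2.15733384]
```

View pics/s11.png

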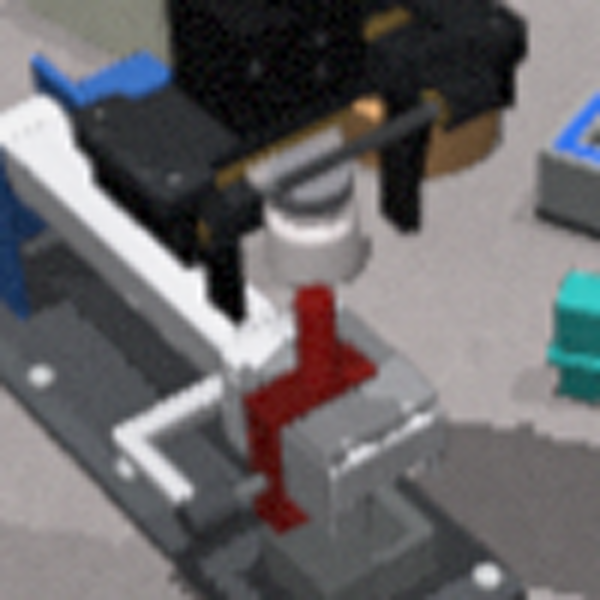

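The fingers straddle the red post: tips at about (202,278) and (188,307), post top at (198,292). I'll go down and grip.

```bash
python3 -m pendant '[{"translation":[0,0.15,-2],"angular":[0,0,0],"hand":1},{"translation":[0,0,-2],"angular":[0,0,0],"hand":1},{"translation":[0,0,-1.3],"angular":[0,0,0],"hand":1},{"translation":[0,0,-0.5],"angular":[0,0,0],"hand":1},{"translation":[0,0,0],"angular":[0,0,0],"hand":1},{"translation":[0,0,0],"angular":[0,0,0],"hand":1}]' 40
python3 - <<'E'
from ov import *
s=r.read_state(); print(s['ee_pos'],s['ft_force'])
crop("side",150,250,240,340,"pics/s12.png",6)
E
```

```text
time: 14.05
ee_pos: [0.5419, 0.1114, 0.1952]
eef_rot: [0.704, -0.067, -0.703, -0.068]
ft_force: [0.6, 1.3, -0.2]
width: 0.0873
[0.54190515 0.1113852  0.1951849 ] [ 0.60356126  1.28815692 -0.1667497 ]
```

View pics/s12.png

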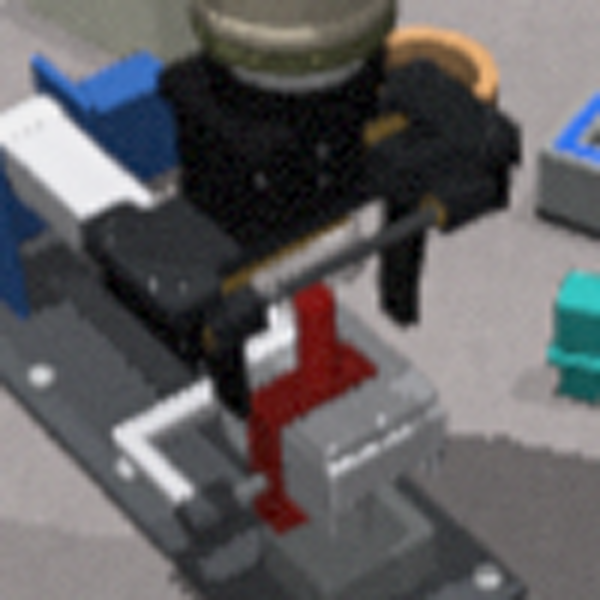

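```bash
python3 -m pendant '[{"translation":[0,0,0],"angular":[0,0,0],"hand":-1},{"translation":[0,0,0],"angular":[0,0,0],"hand":-1},{"translation":[0,0,0],"angular":[0,0,0],"hand":-1},{"translation":[0,0,0],"angular":[0,0,0],"hand":-1},{"translation":[0,0,0],"angular":[0,0,0],"hand":-1},{"translation":[0,0,0],"angular":[0,0,0],"hand":-1},{"translation":[0,0,0],"angular":[0,0,0],"hand":-1},{"translation":[0,0,0],"angular":[0,0,0],"hand":-1}]' 55
python3 - <<'E'
from ov import *
s=r.read_state(); print(s['ee_pos'],s['ft_force'])
crop("side",150,250,240,340,"pics/s13.png",6)
E
```

```text
time: 14.9
ee_pos: [0.5413, 0.1115, 0.1941]
eef_rot: [-0.704, 0.067, 0.704, 0.067]
ft_force: [-0.7, -0.2, 0.2]
width: 0.0311
[0.54134728 0.11150476 0.19411054] [-0.70211843 -0.20807414  0.18357873]
```

View pics/s13.png

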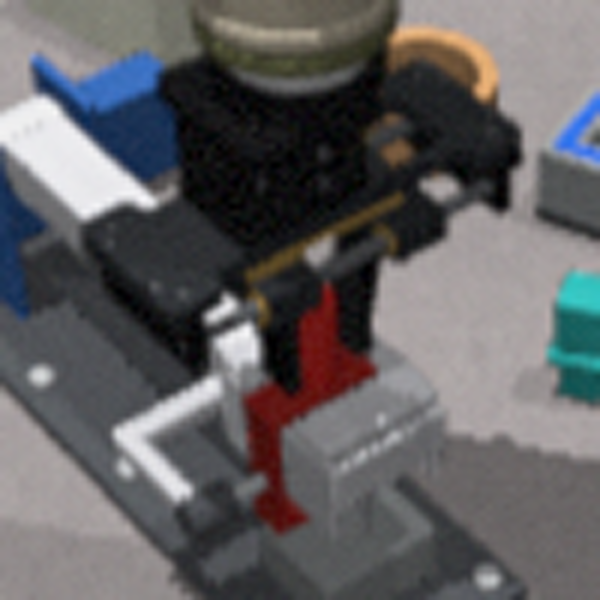

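```bash
python3 -m pendant '[{"translation":[0,0,0],"angular":[0,0,0],"hand":-1},{"translation":[0,0,0],"angular":[0,0,0],"hand":-1},{"translation":[0,0,0],"angular":[0,0,0],"hand":-1},{"translation":[0,0,0],"angular":[0,0,0],"hand":-1}]' 55
```

```text
time: 15.35
ee_pos: [0.5413, 0.1112, 0.1941]
eef_rot: [-0.704, 0.068, 0.704, 0.067]
ft_force: [-0.6, -1.8, 1.6]
width: 0.0192
```

```bash
python3 -m pendant '[{"translation":[0.07,0.35,0],"angular":[0,0,0],"hand":-1},{"translation":[0.07,0.35,0],"angular":[0,0,0],"hand":-1},{"translation":[0.07,0.35,0],"angular":[0,0,0],"hand":-1},{"translation":[0.07,0.35,0],"angular":[0,0,0],"hand":-1},{"translation":[0,0,0],"angular":[0,0,0],"hand":-1},{"translation":[0,0,0],"angular":[0,0,0],"hand":-1}]' 55
python3 - <<'E'
from ov import *
s=r.read_state(); print(s['ee_pos'],s['ft_force'])
crop("side",150,250,240,340,"pics/s14.png",6)
E
```

```text
time: 15.95
ee_pos: [0.5439, 0.1239, 0.1941]
eef_rot: [-0.703, 0.069, 0.704, 0.067]
ft_force: [-4.9, -7.1, 4.8]
width: 0.019
[0.54390212 0.12394444 0.19406128] [-4.92755433 -7.14761075  4.84894504]
```

View pics/s14.png

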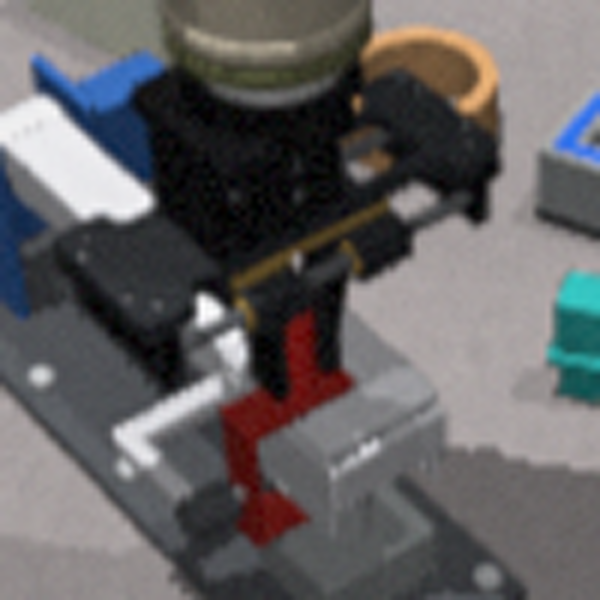

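```bash
python3 -m pendant '[{"translation":[0.05,0.25,0],"angular":[0,0,0],"hand":-1},{"translation":[0,0,0],"angular":[0,0,0],"hand":-1},{"translation":[0,0,0],"angular":[0,0,0],"hand":-1}]' 58
python3 - <<'E'
from ov import *
s=r.read_state(); print(s['ee_pos'],s['ft_force'])
n=12; th=np.radians(np.linspace(0,18,n+1)); a=np.radians(-10.9)
x=-.3*np.cos(th)+.084*np.sin(th); z=.3*np.sin(th)+.084*np.cos(th)
for dx,dz in zip(np.diff(x),np.diff(z)): print(np.round(100*np.array([dx*np.cos(a),dx*np.sin(a),dz]),2), np.round(1.5*np.array([-np.sin(a),np.cos(a)]),2))
E
```

```text
time: 16.3
ee_pos: [0.5444, 0.1262, 0.194]
eef_rot: [-0.703, 0.069, 0.704, 0.067]
ft_force: [-3.6, -8.9, 4.8]
width: 0.0188
[0.54436178 0.1262051  0.19403853] [-3.5751756  -8.86657308  4.75608278]
[ 0.23 -0.04  0.78] [0.28 1.47]
[ 0.25 -0.05  0.78] [0.28 1.47]
[ 0.27 -0.05  0.77] [0.28 1.47]
[ 0.29 -0.05  0.76] [0.28 1.47]
[ 0.31 -0.06  0.75] [0.28 1.47]
[ 0.32 -0.06  0.75] [0.28 1.47]
[ 0.34 -0.07  0.74] [0.28 1.47]
[ 0.36 -0.07  0.73] [0.28 1.47]
[ 0.38 -0.07  0.72] [0.28 1.47]
[ 0.4  -0.08  0.71] [0.28 1.47]
[ 0.42 -0.08  0.7 ] [0.28 1.47]
[ 0.43 -0.08  0.68] [0.28 1.47]
```

```bash
python3 -m pendant '[{"translation":[0.23,-0.04,0.78],"angular":[0.28,1.47,0],"hand":-1},{"translation":[0.25,-0.05,0.78],"angular":[0.28,1.47,0],"hand":-1},{"translation":[0.27,-0.05,0.77],"angular":[0.28,1.47,0],"hand":-1},{"translation":[0.29,-0.05,0.76],"angular":[0.28,1.47,0],"hand":-1},{"translation":[0,0,0],"angular":[0,0,0],"hand":-1}]' 58
python3 - <<'E'
from ov import *
s=r.read_state(); print(s['ee_pos'],s['ft_force'])
crop("side",150,250,240,340,"pics/s15.png",6)
E
```

```text
time: 16.8
ee_pos: [0.5545, 0.1241, 0.2245]
eef_rot: [-0.664, 0.066, 0.741, 0.07]
ft_force: [-6.7, -6.8, -1.7]
width: 0.0188
[0.55447266 0.1240829  0.2245431 ] [-6.6597221  -6.81229545 -1.66701971]
```

View pics/s15.png

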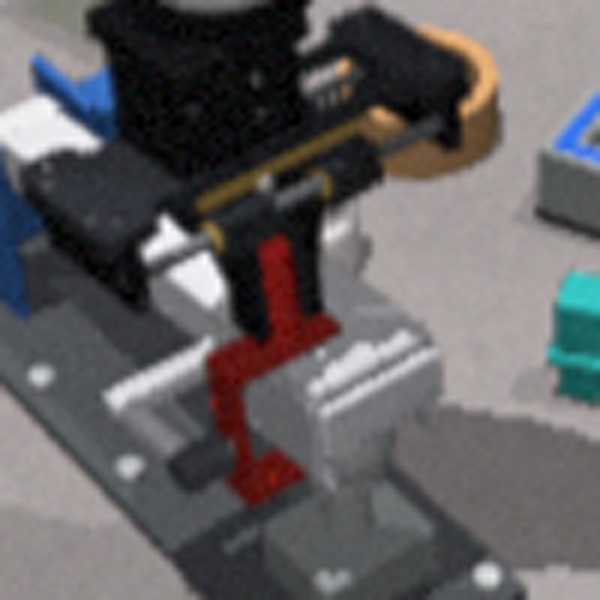

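The drawbar is lifting off the ball: the coupler is up and the latch foot is clear. I'll carry on along the arc.

```bash
python3 -m pendant '[{"translation":[0.31,-0.06,0.75],"angular":[0.28,1.47,0],"hand":-1},{"translation":[0.32,-0.06,0.75],"angular":[0.28,1.47,0],"hand":-1},{"translation":[0.34,-0.07,0.74],"angular":[0.28,1.47,0],"hand":-1},{"translation":[0.36,-0.07,0.73],"angular":[0.28,1.47,0],"hand":-1},{"translation":[0.38,-0.07,0.72],"angular":[0.28,1.47,0],"hand":-1},{"translation":[0.40,-0.08,0.71],"angular":[0.28,1.47,0],"hand":-1},{"translation":[0,0,0],"angular":[0,0,0],"hand":-1}]' 58
python3 - <<'E'
from ov import *
s=r.read_state(); print(s['ee_pos'],s['ft_force'],s['joint_positions'])
E
```

```text
time: 17.55
ee_pos: [0.5757, 0.1202, 0.2686]
eef_rot: [-0.604, 0.06, 0.791, 0.075]
ft_force: [-9.6, -7.1, -0.7]
width: 0.0184
[0.57568944 0.12018764 0.26863653] [-9.64405637 -7.06457237 -0.65956304] [ 0.2153728   0.50099362 -0.64896218  1.2893156   0.15024825  1.6681504
 -2.17120364]
```

```bash
python3 -m pendant '[{"translation":[0.33,-0.06,0.70],"angular":[0.28,1.47,0],"hand":-1},{"translation":[0.35,-0.06,0.68],"angular":[0.28,1.47,0],"hand":-1},{"translation":[0,0,0],"angular":[0,0,0],"hand":-1},{"translation":[0,0,0],"angular":[0,0,0],"hand":-1},{"translation":[0,0,0],"angular":[0,0,0],"hand":-1},{"translation":[0,0,0],"angular":[0,0,0],"hand":-1},{"translation":[0,0,0],"angular":[0,0,0],"hand":-1}]' 58
python3 - <<'E'
from ov import *
s=r.read_state(); print(s['ee_pos'],s['ft_force'],np.abs(s['joint_vel']).max())
M=R.from_quat(s['eef_rot']).as_matrix(); print(np.degrees(np.arccos(-M[2,0])))
crop("side",110,260,220,420,"pics/s16.png",4)
E
```

```text
time: 18.25
ee_pos: [0.5833, 0.1184, 0.2817]
eef_rot: [-0.585, 0.059, 0.805, 0.077]
ft_force: [-1.7, -8.3, -2.9]
width: 0.0191
[0.5832851  0.1184272  0.28169668] [-1.72799843 -8.32743247 -2.88458563] 0.0015036840072676172
17.978686128152482
```

View pics/s16.png

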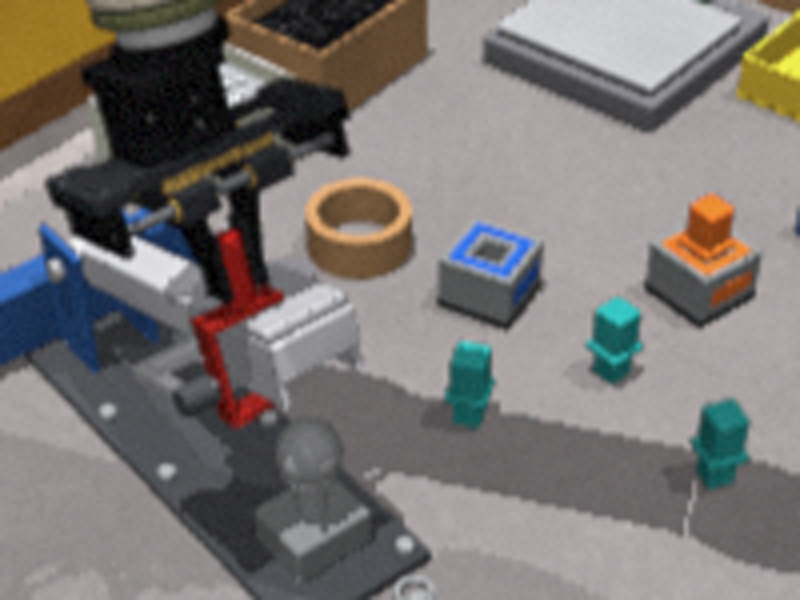

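The ball is bare at about (222,297), the coupler hangs above it, and the plug is still home at (168,398). I'll check that everything stays steady and that the jar hasn't moved.

```bash
python3 -m pendant '[{"translation":[0,0,0],"angular":[0,0,0],"hand":-1},{"translation":[0,0,0],"angular":[0,0,0],"hand":-1},{"translation":[0,0,0],"angular":[0,0,0],"hand":-1},{"translation":[0,0,0],"angular":[0,0,0],"hand":-1},{"translation":[0,0,0],"angular":[0,0,0],"hand":-1},{"translation":[0,0,0],"angular":[0,0,0],"hand":-1},{"translation":[0,0,0],"angular":[0,0,0],"hand":-1},{"translation":[0,0,0],"angular":[0,0,0],"hand":-1}]' 58
python3 - <<'E'
from h import *
a=r.camera("side").astype(int); im=r.camera("top"); cv2.imwrite("pics/t17.png",im[:,:,::-1]); b=np.load("ims.npy")[1]
for nm in("jar","tape","wrench","screwdriver","carton","blue_carton"):
    print(nm,[(np.round(d['point'],1).tolist(),round(d['confidence'],2)) for c in("top","side") for d in r.mark_of(c,nm)[:1]])
s=r.read_state(); print(s['ee_pos'],s['ft_force'])
E
```

```text
time: 19.1
ee_pos: [0.5833, 0.1184, 0.2817]
eef_rot: [-0.585, 0.059, 0.805, 0.077]
ft_force: [-1.0, -8.9, -4.0]
width: 0.0188
jar [([160.2, 337.0], 0.73)]
tape [([152.9, 373.7], 0.92), ([168.7, 310.3], 0.64)]
wrench [([248.4, 296.6], 0.54), ([271.5, 336.7], 0.94)]
screwdriver [([240.7, 206.6], 0.66), ([352.0, 245.8], 0.95)]
carton [([188.6, 191.0], 0.83), ([322.0, 170.6], 0.7)]
blue_carton [([244.4, 470.8], 0.7), ([166.5, 436.9], 0.72)]
[0.58330428 0.11838809 0.28175653] [-1.69408015 -9.34968573 -3.49089066]
```

View pics/t17.png

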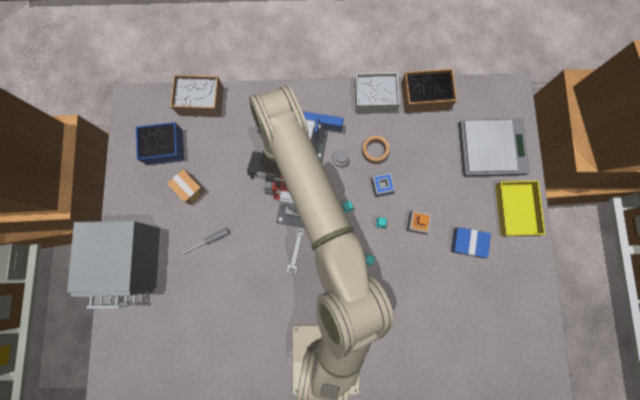

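The top view shows the jar (158,341), tape, tools and cartons all where they were at the start. The plug is in the orange socket at (222,420) and the arm is steady.

```bash
python3 -c "
from bench import r; print(r.close_job())"
```

```text
the job is handed in; nothing more can be done
None
```

The job is handed in, at about 19.5 s of the 54 s allowed. No verdict was reported, so what follows rests on my own checks.

**What I did:** I pushed the orange plug fully into the orange-framed socket, let go of it and moved clear. I then gripped the red latch post at about 55–58 N, pulled it about 15 mm sideways, and lifted the drawbar along its hinge arc. The arm ended holding it there.

**Last checks:**
- **Plug:** The TCP height at contact (0.0925 m) matched a fully seated plug. Both cameras show it upright in the orange socket.
- **Drawbar:** The tool is tilted 18°, which puts the coupler about 9 cm above its seat. The TCP moved less than 0.1 mm over the last 0.8 s, and the fingers were closed on the post at 19 mm.
- **Loose things:** The jar, tape, tools and cartons look unmoved in the top picture. That is by eye, with no measured distances. The detector missed the jar in one view (I think the side one), where the gripper hides it.

**Disagreements:** The two cameras differed by 3–4 mm on the plug and socket positions. I settled the fit by the side view and by lowering gently while watching the wrist force. The latch opening is worked out from the tool's travel and the spring force, which gave about 15 mm and 17 mm; both are above the 10 mm needed.

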